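# Release the tray of a board test cradle with its two keys

### The job

Let the circuit board out of the test cradle: with the gripper's two fingertips, press both black keys on top of the cradle fully down together and keep both down, without letting up, until the spring tray has come all the way out and stopped. Then let both keys come up and move clear, leaving the board lying in the tray. Only the keys are for touching: do not grasp or lift anything, do not touch the tray or the board, and leave the things lying around where they are.

Things in the scene. Friction and masses are not known exactly. Their poses are not given: they have to be found in the camera images.
- cradle: Circuit-board test cradle, fixed to the desk. Origin: on the desk under its base plate (175 x 134 x 8 mm); +x to its back, away from the robot (turned up to 20 degrees), +y left, z up. From x = -5 to 85 mm a grey box-shaped head, 134 mm wide, flat top 62 mm above the desk, tunnelled for the tray. Two black keys on the head's top, side by side along y, 60 mm between centres, 30 mm gap.
- left_cap: The left release key: black rectangular push key, 26 mm (cradle's x) by 30 mm (y), 14 mm proud of the head when up. Origin: centre of its top face, at (40, 30, 76) mm in the cradle's frame when up; axes as the cradle's. Moves straight down, springs up by itself; 1 N to start, 3 N to hold fully down. Its catch frees the tray when it is 5 mm down or more.
- right_cap: The right release key: black rectangular push key, 26 mm (cradle's x) by 30 mm (y), 14 mm proud of the head when up. Origin: centre of its top face, at (40, -30, 76) mm in the cradle's frame when up; axes as the cradle's. Moves straight down, springs up by itself; 1 N to start, 3 N to hold fully down. Its catch frees the tray when it is 5 mm down or more.
- key_left (a joint): Travel of the left key, m: 0 up, 0.008 fully down (hard stop).
- key_right (a joint): Travel of the right key, m: 0 up, 0.008 fully down (hard stop).
- tray (a joint): Travel of the tray along the cradle's -x (out of the front), m: 0 to 0.001 latched in, 0.050 fully out (stop). A spring of about 4 N drives it through a damper, only while both keys are down: about 2.5 s to come out, then it stays out. If either key rises on the way, the tray is caught at the next tooth (13 mm apart).
- tray_pan: Grey plastic tray, 115 x 88 mm, with a 10 mm high rim round the board's pocket (56 x 74 mm inside) and a small black-tipped pull reaching 51 mm in front of the origin. Origin: under the pocket's centre, 10.5 mm above the desk, axes as the cradle's; 6 mm in front of the cradle's origin when in, 56 mm when out.
- board: Green circuit board, 50 x 68 mm, 15 mm high with its parts, loose in the tray's pocket, half under the head at the start. Origin: centre of its underside.
- side_cutters: Bystander: small red-handled pliers lying flat, 79 x 111 x 12 mm, right of the cradle. Origin: centre of its underside.
- screwdriver: Bystander: yellow screwdriver lying flat, 135 mm long, 22 mm thick, close to the left of the cradle. Origin: centre of its underside.
- charger_brick: Bystander: small beige block-shaped mains adapter, 43 x 34 x 32 mm, just right of the cradle. Origin: centre of its underside.
- usb_stick: Bystander: black USB stick lying flat, 42 x 47 x 9 mm, just right of the cradle. Origin: centre of its underside.
Things that resemble listed ones, but are neither listed nor needed, are in the scene too. Of the things that look like the board, the middle-sized one is meant.

How it is judged:
By the outcome, as a careful person would: the job done as asked, in the order asked, and still so for the second after the job is handed in, with the robot touching nothing.
It also fails if it takes over 35 s, if anything falls off the work surface, if the arm or the gripper's body presses on something with over 40 N, if the wrist force passes 120 N, or if a joint passes its speed limit or range.

### The arm

A 7-joint arm with a two-finger parallel gripper is mounted at the origin on a cart in front of the work surface, level with it; the furniture and walls round the work are solid. World frame = base frame: x ahead of the robot, y to its left, z up, the work surface at z = 0. Lengths are in m, angles in rad, forces in N, time in s.
With the tool pointing down it reaches from about 0.4 to 0.85 m from the base axis. Payload 10.4 kg.
Tool frame: the origin (TCP) lies midway between the tips of the shut fingers; the grasp point (between the pads) lies 19 mm behind it; z points along the fingers, y is the line along which they close (so a half turn about z gives the same grasp; the last joint's range is limited). The gripper opens to 87 mm and grips with 3 to 60 N. Pads are 19 mm wide; open, the fingers measure 117 mm over their backs; the gripper's body (75 mm by 190 mm) begins 51 mm behind the grasp point.
Start: joints at [-1.247, 0.332, -0.065, 1.46, 0.022, 1.35, -0.088], TCP at [0.212, 0.588, 0.223] pointing down, gripper open.
Joint ranges: [-2.6, 2.6], [-0.5, 2.12], [-1.47, 1.34], [0.16, 2.42], [-1.27, 4.41], [0.06, 2.06], [-2.6, 2.6]. Speed limits (rad/s): [2.22, 2.22, 2.79, 2.79, 3.14, 3.14, 3.14].

### API

Orientations are given as a unit quaternion [x, y, z, w].
In Python, from bench import r gives the robot as it stands.
- The arm moves only by the tool apply_moves, never from a script. Its argument "steps" is a list of rows, each a list of 7 numbers: the turn, a rotation vector about the tool's x, y, z in rad, then the shift along the tool's x, y, z in mm, then the opening, from -1 (shut) to 1 (fully open). In form: [[ax, ay, az, x, y, z, claw], ...]. A call has 1 to 20 rows; each row is the pose to reach, as a shift and turn from the pose commanded when the call began, along the tool's axes at that moment; what a row does not reach only later rows make up. A row lasts 1/12 s, in which the tool goes at most 41.7 mm and 7.16 degrees, less where a joint would pass 70% of its speed; a pose out of reach is approached as far as the arm can. A call with a gripper value outside its range is refused whole. The fingers move at their own pace and stop on an object; "force" is the grip in N (left out, the last holds). Time passes only in rows, so rows that repeat a pose let the fingers close. It gives the time, the measured TCP pose, the force, the opening and the grip force at its end, in the units of the state.
- r.read_state(): the state, without advancing time (a new reading comes with each control period).
- r.camera(name): name is "side" or "top"; returns a dict with "pixels" (384x512x3 uint8, red, green, blue), "z_map" (384x512 float32, m along the optical axis (not along the pixel's ray), 0 where there is no reading), "fovy" (degrees; the focal length in pixels is half the picture's height over the tangent of half this angle, whatever the lens; pixels are square), "cx", "cy" (the principal point, pixels), "position" and "orientation" of the camera in the world. Camera axes: x right, y down, z forward; pixel columns grow to the right and rows downward; lengths in m; the calibration is good to about 2 mm. A picture is of the moment at which its call begins.
- r.close_job(): hands the job in; it is judged then, once.
The state is a dict: "time": time; "joint_positions": joint angles; "joint_vel": joint speeds; "joint_torque": joint torques, N m; "ee_pos": TCP position; "eef_rot": TCP orientation; "ft_force": force on the tool from outside, world axes, zero at the start; "torque": the same for the moment, N m; "width": finger opening in m; "grip_force": force on a finger pad.
Only numpy, scipy, OpenCV 4.12 (cv2) and the standard library are available. Lean on these libraries where they do the work, as an engineer would, in place of code of your own. Each camera call takes 0.05 s, during which the arm holds its last target. There are 200 camera calls.

## Working session

There is one attempt and no reset: what is moved stays moved. The work goes in short steps, Python scripts to look and compute and a tool call to move; the robot and the scene stay as the last step left them, time stands still between calls to the robot, and variables do not carry over. Pictures are saved under pics/ and viewed, at most 10 in all, crops included, and the job is handed in when it is done.

Besides the shell and the picture viewer there is one more tool, called by a JSON object that holds its "name" and its "arguments". apply_moves: Moves the arm, as the interface text tells. Its arguments: {"type":"object","properties":{"steps":{"type":"array","items":{"type":"array","items":{"type":"number"}}},"force":{"type":"number"}},"required":["steps"]}

```bash
mkdir -p pics
cat > h.py <<'E'
import numpy as np, cv2
from scipy.spatial.transform import Rotation as R
from bench import r
def save(c,n,crop=None):
    p=c["pixels"][:,:,::-1]
    if crop: a,b,e,f,s=crop; p=cv2.resize(p[b:f,a:e],None,fx=s,fy=s,interpolation=cv2.INTER_CUBIC)
    cv2.imwrite("pics/"+n,p)
def pts(c):
    f=192/np.tan(np.radians(c["fovy"])/2); z=c["z_map"]
    v,u=np.mgrid[:384,:512]
    P=np.stack([(u-c["cx"])/f*z,(v-c["cy"])/f*z,z],-1)
    return P@R.from_quat(c["orientation"]).as_matrix().T+c["position"]
E
python3 - <<'E'
from h import *
s=r.read_state(); print(s)
for n in("top","side"):
    c=r.camera(n); save(c,n+"0.png"); print(n,c["fovy"],c["cx"],c["cy"],c["position"],c["orientation"])
    np.savez(n+"0.npz",**c)
E
```

```text
{'time': 0.0, 'joint_positions': array([-1.24661389,  0.33286652, -0.06469015,  1.46098259,  0.02161361,
        1.34986513, -0.08852272]), 'joint_vel': array([-1.60451877e-04, -4.03993056e-04, -7.56209227e-04,  8.77869234e-05,
        7.60297377e-04, -9.46225656e-04, -1.45131945e-04]), 'joint_torque': array([-3.71179076e-04, -6.23279786e+01,  2.37667747e-02, -3.89863408e+01,
       -6.15926133e-02,  3.99798725e-02,  1.52967305e-04]), 'ee_pos': array([0.21230267, 0.58741788, 0.22173754]), 'eef_rot': array([ 1.72527196e-01,  9.85004497e-01, -7.08128723e-04, -8.19003636e-05]), 'ft_force': array([-0.16677051, -0.10921943, -0.37152226]), 'torque': array([ 0.01437259, -0.04114607,  0.01114841]), 'grip_force': 0.0, 'width': 0.08687910012904972}
top 46.65919573665654 258.4121629846805 202.74148688535803 [ 0.38993856 -0.01725835  1.05034863] [ 0.70652641 -0.70296543  0.05501205 -0.06028028]
side 49.6528537342995 256.11457193561205 191.71793952531937 [ 0.49059215 -0.85047628  0.60387263] [ 0.88041809 -0.00942839  0.00987046 -0.47400176]
```

View pics/top0.png

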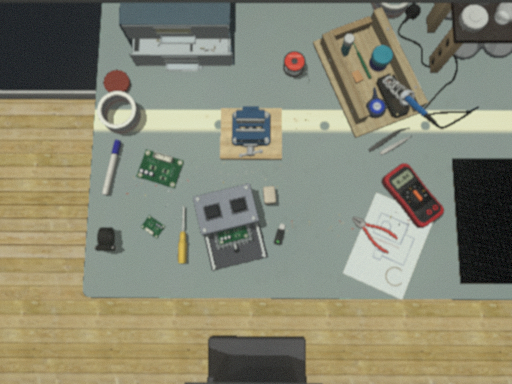

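View pics/side0.png

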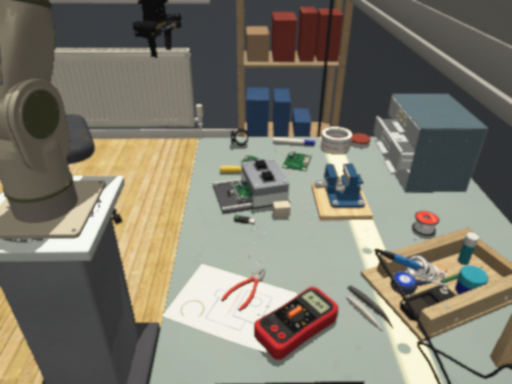

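The top view shows the cradle at about (232,222) with its black keys at (212,212) and (239,205), and the tray extending toward the bottom. The side view shows the head at (265,182) and the screwdriver beyond it. Next I'll measure the keys by casting rays.

```bash
cat >> h.py <<'E'
def ray(c,uv,h):
    f=192/np.tan(np.radians(c["fovy"])/2)
    d=R.from_quat(c["orientation"]).apply([(uv[0]-c["cx"])/f,(uv[1]-c["cy"])/f,1]); p=np.array(c["position"])
    return p+d*(h-p[2])/d[2]
def keys(c,box,h=.076,thr=70,off=None):
    a,b,e,f=box; g=c["pixels"][b:f,a:e].max(2); out=[]
    n,l,st,ce=cv2.connectedComponentsWithStats((g<thr).astype(np.uint8))
    for i in range(1,n):
        if st[i,4]>40: out.append((ce[i]+[a,b],st[i,4],ray(c,ce[i]+[a,b],h)))
    return out
E
python3 - <<'E'
from h import *
c=dict(np.load("top0.npz"))
P=pts(c)
for k in keys(c,(198,192,255,224)): print(k)
m=(abs(P[:,:,2]-.062)<.006); m[:, :190]=0; m[:,265:]=0; m[:180]=0;m[245:]=0
n,l,st,ce=cv2.connectedComponentsWithStats(m.astype(np.uint8)); i=1+st[1:,4].argmax(); print(st[i])
q=P[l==i]; print("headz",np.median(q[:,2]))
rr=cv2.minAreaRect((q[:,:2]*1000).astype(np.float32)); print(rr)
for uv in[(212,212),(239,205)]: print(P[uv[1],uv[0]])
save(c,"t1.png",(190,170,290,275,6))
E
```

```text
(array([238.14814815, 204.83333333]), np.int32(162), array([0.54549137, 0.03538304, 0.076     ]))
(array([212.27218935, 211.26627219]), np.int32(169), array([0.53081837, 0.09247375, 0.076     ]))
[ 193  183   66   52 2027]
headz 0.06247175951304529
((540.3073120117188, 65.1358642578125), (91.17333221435547, 133.402099609375), 14.236307144165039)
[0.52869703 0.09266016 0.07935081]
[0.54541793 0.03358451 0.07416529]
```

View pics/t1.png

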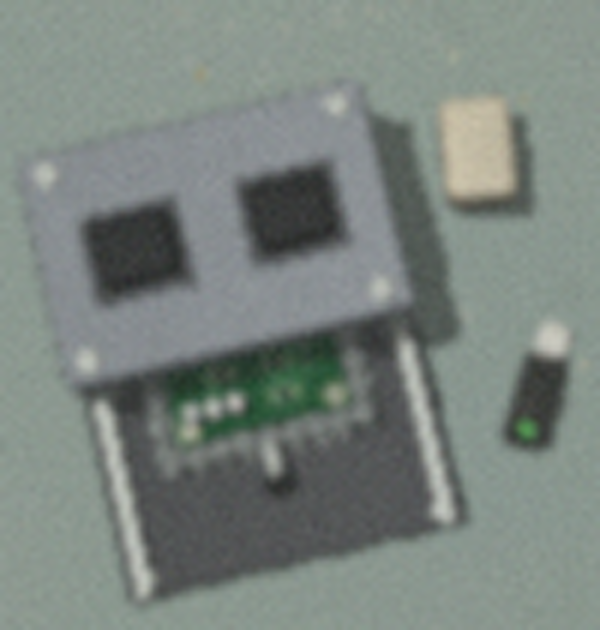

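The crop shows the two keys at about (137,250) and (291,212), the board half under the head, and the pull below it. The cradle yaw is about 14.3°, and the midpoint between the keys is about (0.539, 0.064).

```bash
cat >> h.py <<'E'
def togo(target,yaw):
    s=r.read_state(); T=R.from_quat(s["eef_rot"])
    d=T.inv().apply(np.array(target)-s["ee_pos"])*1000
    y=np.radians(yaw); G=R.from_matrix(np.array([[-np.cos(y),-np.sin(y),0],[-np.sin(y),np.cos(y),0],[0,0,-1]]).T.T)
    # columns: tool x, y, z in world
    G=R.from_matrix(np.column_stack([[np.cos(y+np.pi),np.sin(y+np.pi),0],[-np.sin(y),np.cos(y),0],[0,0,-1]]))
    print("shift",d.round(1),"turn",(T.inv()*G).as_rotvec().round(4),"pos",s["ee_pos"].round(4),"w",s["width"],"F",s["ft_force"].round(2),s["time"])
E
sed -i '/T\.T)$/s/; G=.*//' h.py; python3 -c "
from h import *
togo([.539,.0645,.2],14.3)"
```

```text
shift [-484.9 -380.8   22.4] turn [-1.200e-03 -2.000e-04 -5.964e-01] pos [0.2124 0.5875 0.2219] w 0.08720131766988787 F [-0.2   0.38  0.26] 0.1
```

{"name": "apply_moves", "arguments": {"steps": [[0, 0, -0.15, -121, -95, 0, 0.5], [0, 0, -0.3, -242, -190, 5, 0.03], [0, 0, -0.45, -363, -285, 10, 0.03], [0, 0, -0.596, -485, -381, 22, 0.03], [0, 0, -0.596, -485, -381, 22, 0.03], [0, 0, -0.596, -485, -381, 22, 0.03], [0, 0, -0.596, -485, -381, 22, 0.03], [0, 0, -0.596, -485, -381, 22, 0.03], [0, 0, -0.596, -485, -381, 22, 0.03], [0, 0, -0.596, -485, -381, 22, 0.03], [0, 0, -0.596, -485, -381, 22, 0.03], [0, 0, -0.596, -485, -381, 22, 0.03], [0, 0, -0.596, -485, -381, 22, 0.03], [0, 0, -0.596, -485, -381, 22, 0.03], [0, 0, -0.596, -485, -381, 22, 0.03], [0, 0, -0.596, -485, -381, 22, 0.03], [0, 0, -0.596, -485, -381, 22, 0.03], [0, 0, -0.596, -485, -381, 22, 0.03], [0, 0, -0.596, -485, -381, 22, 0.03], [0, 0, -0.596, -485, -381, 22, 0.03]]}}

```text
time: 1.77
ee_pos: [0.5386, 0.0661, 0.2005]
eef_rot: [-0.125, 0.992, 0.0, -0.0]
ft_force: [-0.4, 0.5, 0.7]
width: 0.0447
grip_force: 0.0
```

```bash
python3 -c "
from h import *
togo([.539,.0645,.11],14.3)"
```

```text
shift [ 0.  -1.7 90.5] turn [ 0.0005 -0.      0.0019] pos [0.5386 0.0661 0.2005] w 0.04471247453324061 F [-0.38  0.45  0.66] 1.7667
```

{"name": "apply_moves", "arguments": {"steps": [[0, 0, 0, 0, -1.5, 30, 0.03], [0, 0, 0, 0, -1.5, 60, 0.03], [0, 0, 0, 0, -1.5, 85, 0.03], [0, 0, 0, 0, -1.5, 100, 0.03], [0, 0, 0, 0, -1.5, 100, 0.03], [0, 0, 0, 0, -1.5, 100, 0.03], [0, 0, 0, 0, -1.5, 100, 0.03]]}}

```text
time: 2.35
ee_pos: [0.5401, 0.0638, 0.1019]
eef_rot: [-0.125, 0.992, 0.0, 0.001]
ft_force: [0.6, 0.6, 0.9]
width: 0.0449
grip_force: 0.0
```

```bash
python3 -c "
from h import *
togo([.539,.0645,.076],14.3)
t=r.camera('top'); save(t,'t2.png',(180,160,290,275,5)); s=r.camera('side'); save(s,'s2.png',(200,130,310,225,6))"
```

```text
shift [ 0.9  0.9 25.9] turn [0.0002 0.0018 0.0004] pos [0.5401 0.0638 0.1019] w 0.04492095769037155 F [0.6  0.59 0.9 ] 2.35
```

View pics/t2.png

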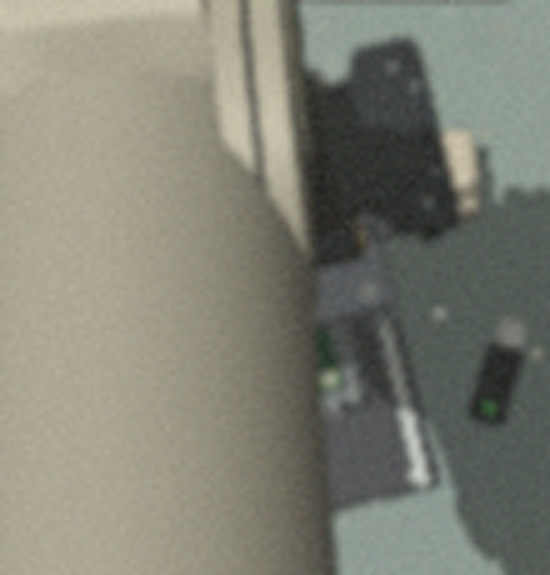

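View pics/s2.png

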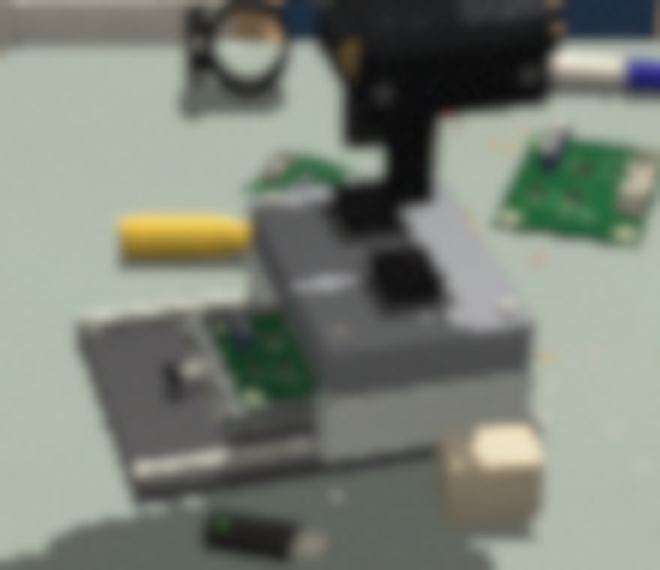

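The right finger's tip is above the right key, at about (405,200) over the key at (405,275) in the side crop. The tray is still in, so I'll lower and watch the force.

{"name": "apply_moves", "arguments": {"steps": [[0, 0, 0, 1, 1, 10, 0.03], [0, 0, 0, 1, 1, 18, 0.03], [0, 0, 0, 1, 1, 23, 0.03], [0, 0, 0, 1, 1, 26, 0.03], [0, 0, 0, 1, 1, 29, 0.03], [0, 0, 0, 1, 1, 32, 0.03], [0, 0, 0, 1, 1, 34, 0.03], [0, 0, 0, 1, 1, 34, 0.03]]}}

```text
time: 3.12
ee_pos: [0.5379, 0.0641, 0.0682]
eef_rot: [-0.124, 0.992, 0.001, -0.001]
ft_force: [-12.6, 0.1, 23.9]
width: 0.045
grip_force: 12.3
```

{"name": "apply_moves", "arguments": {"steps": [[0, 0, 0, 0, 0, 0, 0.03], [0, 0, 0, 0, 0, 0, 0.03], [0, 0, 0, 0, 0, 0, 0.03], [0, 0, 0, 0, 0, 0, 0.03], [0, 0, 0, 0, 0, 0, 0.03], [0, 0, 0, 0, 0, 0, 0.03], [0, 0, 0, 0, 0, 0, 0.03], [0, 0, 0, 0, 0, 0, 0.03]]}}

```text
time: 3.78
ee_pos: [0.5379, 0.0641, 0.0682]
eef_rot: [-0.124, 0.992, 0.001, -0.0]
ft_force: [-12.8, -0.5, 25.4]
width: 0.0448
grip_force: 12.6
```

```bash
python3 -c "
from h import *
togo([.539,.0645,.068],14.3)
s=r.camera('side'); save(s,'s3.png',(200,130,310,225,6))"
```

```text
shift [-1.2  0.2  0.2] turn [ 0.0011 -0.0006 -0.0005] pos [0.5379 0.0641 0.0682] w 0.044818780277133964 F [-12.75  -0.54  25.44] 3.7833
```

View pics/s3.png

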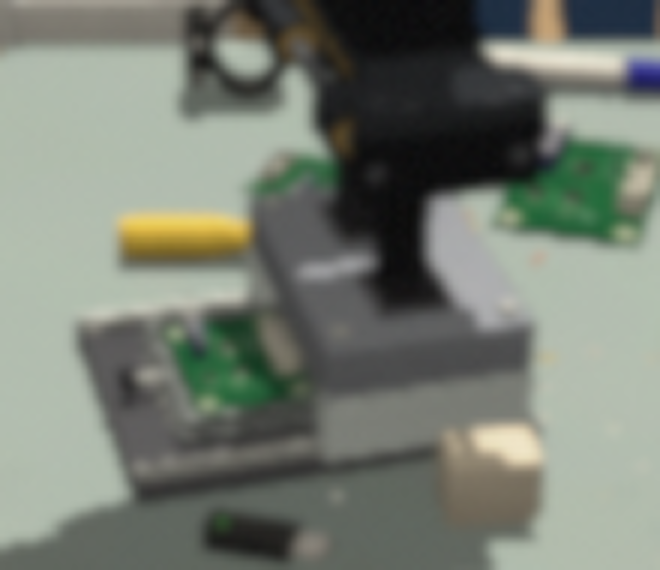

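The tray is moving out: the pull has gone from x≈175 to x≈130 in the crop, and the fingers sit on the keys. I'll keep holding.

{"name": "apply_moves", "arguments": {"steps": [[0, 0, 0, 0, 0, 0, 0.03], [0, 0, 0, 0, 0, 0, 0.03], [0, 0, 0, 0, 0, 0, 0.03], [0, 0, 0, 0, 0, 0, 0.03], [0, 0, 0, 0, 0, 0, 0.03], [0, 0, 0, 0, 0, 0, 0.03], [0, 0, 0, 0, 0, 0, 0.03], [0, 0, 0, 0, 0, 0, 0.03], [0, 0, 0, 0, 0, 0, 0.03], [0, 0, 0, 0, 0, 0, 0.03], [0, 0, 0, 0, 0, 0, 0.03], [0, 0, 0, 0, 0, 0, 0.03], [0, 0, 0, 0, 0, 0, 0.03], [0, 0, 0, 0, 0, 0, 0.03], [0, 0, 0, 0, 0, 0, 0.03], [0, 0, 0, 0, 0, 0, 0.03], [0, 0, 0, 0, 0, 0, 0.03], [0, 0, 0, 0, 0, 0, 0.03], [0, 0, 0, 0, 0, 0, 0.03], [0, 0, 0, 0, 0, 0, 0.03]]}}

```text
time: 5.5
ee_pos: [0.5379, 0.064, 0.0682]
eef_rot: [-0.124, 0.992, 0.001, -0.0]
ft_force: [-12.4, -0.5, 25.8]
width: 0.0448
grip_force: 12.6
```

{"name": "apply_moves", "arguments": {"steps": [[0, 0, 0, 0, 0, 0, 0.03], [0, 0, 0, 0, 0, 0, 0.03], [0, 0, 0, 0, 0, 0, 0.03], [0, 0, 0, 0, 0, 0, 0.03], [0, 0, 0, 0, 0, 0, 0.03], [0, 0, 0, 0, 0, 0, 0.03], [0, 0, 0, 0, 0, 0, 0.03], [0, 0, 0, 0, 0, 0, 0.03], [0, 0, 0, 0, 0, 0, 0.03], [0, 0, 0, 0, 0, 0, 0.03], [0, 0, 0, 0, 0, 0, 0.03], [0, 0, 0, 0, 0, 0, 0.03], [0, 0, 0, 0, 0, 0, 0.03], [0, 0, 0, 0, 0, 0, 0.03], [0, 0, 0, 0, 0, 0, 0.03], [0, 0, 0, 0, 0, 0, 0.03], [0, 0, 0, 0, 0, 0, 0.03], [0, 0, 0, 0, 0, 0, 0.03], [0, 0, 0, 0, 0, 0, 0.03], [0, 0, 0, 0, 0, 0, 0.03]]}}

```text
time: 7.17
ee_pos: [0.5379, 0.064, 0.0682]
eef_rot: [-0.124, 0.992, 0.001, -0.0]
ft_force: [-13.1, -0.9, 25.4]
width: 0.0451
grip_force: 12.6
```

Run:
```python
from h import *
def com(c):
    p=c['pixels'][165:225,205:262].astype(int); m=(p[:,:,1]>p[:,:,0]+25)&(p[:,:,1]>p[:,:,2]+15)
    v,u=np.nonzero(m); return u.mean().round(2),v.mean().round(2),len(u)
s=r.camera('side'); save(s,'s4.png',(190,130,310,225,6)); print(com(dict(np.load('side0.npz'))),com(s),r.read_state()["ft_force"])
```

```text
(np.float64(38.3), np.float64(26.05), 128) (np.float64(21.92), np.float64(27.34), 204) [-12.98193038  -0.71925025  25.44839614]
```

View pics/s4.png

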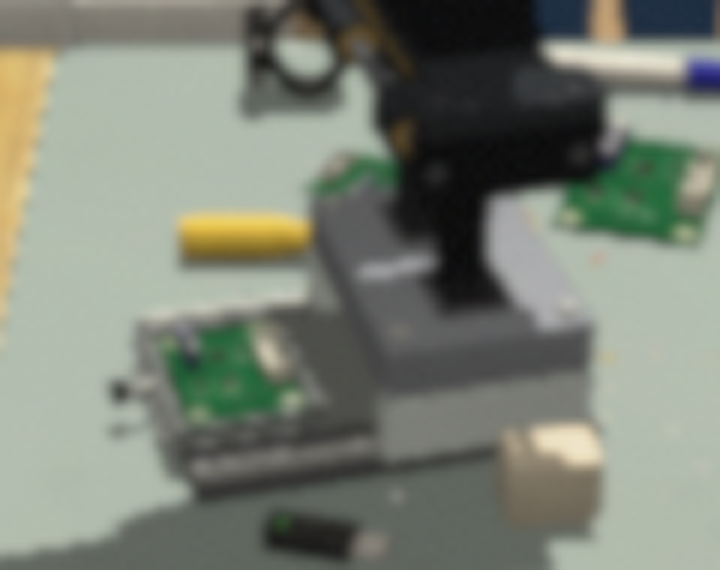

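The tray and board are fully clear of the head, and the pull is at x≈120 in the crop. I'll hold a little longer to confirm the tray has stopped.

{"name": "apply_moves", "arguments": {"steps": [[0, 0, 0, 0, 0, 0, 0.03], [0, 0, 0, 0, 0, 0, 0.03], [0, 0, 0, 0, 0, 0, 0.03], [0, 0, 0, 0, 0, 0, 0.03], [0, 0, 0, 0, 0, 0, 0.03], [0, 0, 0, 0, 0, 0, 0.03], [0, 0, 0, 0, 0, 0, 0.03], [0, 0, 0, 0, 0, 0, 0.03]]}}

```text
time: 7.88
ee_pos: [0.5379, 0.064, 0.0682]
eef_rot: [-0.124, 0.992, 0.001, -0.0]
ft_force: [-13.5, -1.3, 25.3]
width: 0.045
grip_force: 12.6
```

Run:
```python
from h import *
s=r.camera('side'); p=s['pixels'][165:225,205:262].astype(int); m=(p[:,:,1]>p[:,:,0]+25)&(p[:,:,1]>p[:,:,2]+15)
v,u=np.nonzero(m); print(u.mean(),v.mean(),len(u))
a=ray(s,(200+175/6,130+380/6),.022); b=ray(s,(190+120/6,130+390/6),.022); print(a,b,np.linalg.norm(a-b))
```

```text
21.916666666666668 27.33823529411765 204
[0.45005071 0.02508877 0.022     ] [0.4021514  0.01816137 0.022     ] 0.048397651400695955
```

The tray has stopped, with about 50 mm of travel. Now I'll raise straight up and clear.

{"name": "apply_moves", "arguments": {"steps": [[0, 0, 0, 0, 0, -4, 0.03], [0, 0, 0, 0, 0, -10, 0.03], [0, 0, 0, 0, 0, -20, 0.03], [0, 0, 0, 0, 0, -40, 0.03], [0, 0, 0, 0, 0, -65, 0.03], [0, 0, 0, 0, 0, -95, 0.03], [0, 0, 0, 0, 0, -130, 0.03], [0, 0, 0, 0, 0, -150, 0.03], [0, 0, 0, 0, 0, -150, 0.03], [0, 0, 0, 0, 0, -150, 0.03], [0, 0, 0, 0, 0, -150, 0.03], [0, 0, 0, 0, 0, -150, 0.03], [0, 0, 0, 0, 0, -150, 0.03]]}}

```text
time: 9.02
ee_pos: [0.5377, 0.0638, 0.2154]
eef_rot: [-0.124, 0.992, -0.0, -0.001]
ft_force: [0.4, 0.7, -0.4]
width: 0.0451
grip_force: 0.0
```

```bash
python3 -c "
from h import *
togo([.539,.0645,.068],14.3)
s=r.camera('side'); save(s,'s5.png',(190,110,310,225,5))"
```

```text
shift [ -1.7   0.4 147.4] turn [-0.0001 -0.0019 -0.0004] pos [0.5377 0.0638 0.2154] w 0.04510221783846778 F [ 0.44  0.71 -0.37] 9.0167
```

View pics/s5.png

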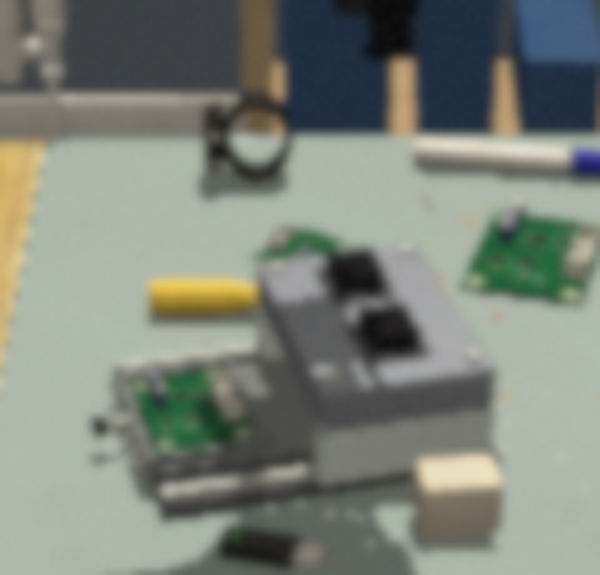

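Both keys are up at about (355,270) and (390,330). The tray is out with the board lying in it, and the gripper is clear.

```bash
python3 -c "
from bench import r
print(r.close_job())"
```

```text
the job is handed in; nothing more can be done
None
```

I held both keys down together until the tray came fully out and stopped, then released them; the board is lying in the tray, the gripper is clear, and the job is handed in (no verdict was shown).

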